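# Make up two customers' orders at the fish stall

### The job

Make up the two orders on the counter. In the tray with three compartments put the small sauce bottle in the middle compartment and the tall jar and the round tin in the end compartments, whichever way round; in the tray with two compartments put the rectangular tin in the long compartment, lying flat with its long side along the tray, and the little low jar in the short one. Everything stands upright, flat on the floor of its own compartment; leave the white tub where it is.

Things in the scene. Friction and masses are not known exactly. Their poses are not given: they have to be found in the camera images.
- sauce_bottle: Small loose brown glass bottle with paper label and black cap, 85 mm high, 0.15 kg; body 44 mm in diameter up to a height of 55 mm, then narrowing to a neck 24 mm in diameter from 66 mm up (cap 28 mm in diameter, the top 14 mm). Origin: centre of its underside, z up its axis.
- tall_jar: Loose upright jar, a reddish-brown straight cylinder 52 mm in diameter and 80 mm high with a white paper band and a black screw lid as wide as the jar, 0.22 kg. Origin: centre of its underside, z up its axis.
- round_tin: Loose flat round steel tin with a paper band, 60 mm in diameter and 32 mm high, 0.16 kg. Origin: centre of its underside, z up its axis.
- flat_tin: Loose rectangular steel tin lying flat, 96 mm long (its x), 54 mm wide (its y), 28 mm high, 0.14 kg. Origin: centre of its underside, z up its axis.
- roe_jar: Little loose low jar of brown glass with a brass lid, a straight cylinder 44 mm in diameter and 40 mm high, 0.09 kg. Origin: centre of its underside, z up its axis.
- tub: White lidded plastic tub, loose, 54 mm in diameter at the foot, 68 mm at the lid, 55 mm high; not ordered, stays where it stands (within 30 mm, upright). Origin: centre of its underside, z up its axis. Two little clear dip pots (36 mm in diameter, 26 mm high) also stand among the goods; they do not matter.
- three_tray: Plywood order tray, paper-lined, 260 x 90 mm, with three equal compartments in a row, each 80 x 80 mm inside, centred at x = -85, 0 and +85 mm on y = 0. Fixed to the counter. Floor 4 mm above the counter, walls and dividers 5 mm thick with their rims 14 mm above the counter (10 mm above the tray floor). Origin: middle of its outline at counter height; x along its length, y across, z up.
- two_tray: Plywood order tray, paper-lined, 215 x 90 mm, with two compartments: the long one 120 mm (along x) by 80 mm inside, centred at x = -42.5 mm, the short one 80 x 80 mm inside, centred at x = +62.5 mm, both on y = 0. Fixed to the counter. Floor 4 mm above the counter, walls and dividers 5 mm thick with their rims 14 mm above the counter (10 mm above the tray floor). Origin: middle of its outline at counter height; x along its length, y across, z up.
Not all that is in view belongs to the job. What is shaped like the flat_tin but blue is not meant. What is shaped like the roe_jar but green is not meant.

How it is judged (in metres and radians):
At the end, for the whole second after the job is handed in: Each of the five goods is on the floor of its compartment (as in the goal), upright within 0.08 rad, its centre within 16 mm (rectangular tin), 18 mm (tall jar, round tin) or 21 mm (bottle, low jar) of the compartment's centre along both tray axes, at rest; the tub upright, moved under 30 mm (x of sauce_bottle in the frame of three_tray between -0.021 and 0.021 m and y of sauce_bottle in the frame of three_tray between -0.021 and 0.021 m and z of sauce_bottle in the frame of three_tray between 0.001 and 0.008 m and angle between each of sauce_bottle, flat_tin, roe_jar's own z axis and vertical below 0.08 rad and (((x of tall_jar in the frame of three_tray between -0.103 and -0.067 m and y of tall_jar in the frame of three_tray between -0.018 and 0.018 m and z of tall_jar in the frame of three_tray between 0.001 and 0.008 m and angle between tall_jar's own z axis and vertical below 0.08 rad) and (x of round_tin in the frame of three_tray between 0.067 and 0.103 m and y of round_tin in the frame of three_tray between -0.018 and 0.018 m and z of round_tin in the frame of three_tray between 0.001 and 0.008 m and angle between round_tin's own z axis and vertical below 0.08 rad)) or ((x of round_tin in the frame of three_tray between -0.103 and -0.067 m and y of round_tin in the frame of three_tray between -0.018 and 0.018 m and z of round_tin in the frame of three_tray between 0.001 and 0.008 m and angle between round_tin's own z axis and vertical below 0.08 rad) and (x of tall_jar in the frame of three_tray between 0.067 and 0.103 m and y of tall_jar in the frame of three_tray between -0.018 and 0.018 m and z of tall_jar in the frame of three_tray between 0.001 and 0.008 m and angle between tall_jar's own z axis and vertical below 0.08 rad))) and x of flat_tin in the frame of two_tray between -0.0585 and -0.0265 m and y of flat_tin in the frame of two_tray between -0.016 and 0.016 m and z of flat_tin in the frame of two_tray between 0.001 and 0.008 m and x of roe_jar in the frame of two_tray between 0.0415 and 0.0835 m and y of roe_jar in the frame of two_tray between -0.021 and 0.021 m and z of roe_jar in the frame of two_tray between 0.001 and 0.008 m and linear speed of each of sauce_bottle, tall_jar, round_tin, flat_tin, roe_jar below 0.02 m/s and distance of tub from where it was at the start of the episode below 0.03 m and angle between tub's own z axis and vertical below 0.1 rad); the robot touches nothing.
It also fails if it takes over 112 s, if anything falls off the work surface, if the arm or the gripper's body presses on something with over 40 N, if the wrist force passes 120 N, or if a joint passes its speed limit or range.

### The arm

A 6-joint arm with a two-finger parallel gripper is mounted at the origin on the work surface. World frame = base frame: x ahead of the robot, y to its left, z up, the work surface at z = 0. Lengths are in mm, angles in rad, forces in N, time in s.
With the tool pointing down it reaches from about 350 to 975 mm from the base axis. Payload 7.1 kg.
Tool frame: the origin (TCP) lies on the front face of the gripper's body, between the roots of the fingers; the fingertips stand 80 mm ahead of it and the grasp point (between the pads) lies 61 mm ahead of it (env.tips_ahead is the distance from the TCP to the fingertips, in mm); z points along the fingers, y is the direction in which the jaws open and shut (so a half turn about z gives the same grasp; the last joint's range is limited). The gripper opens to 88 mm and grips with 3 to 60 N. Pads are 20 mm wide; open, the fingers measure 115 mm over their backs; the gripper's body (75 mm by 178 mm) begins 61 mm behind the grasp point.
Start: joints at [1.199, 0.423, 1.63, -0, 1.089, -0.019], TCP at [215.922, 586.501, 302.675] pointing down, gripper open.
Joint ranges: [-3, 3], [-0.9, 2.11], [0.09, 2.58], [-1.31, 4.45], [0.11, 2.69], [-2.54, 2.54]. Speed limits (rad/s): [2.39, 2.39, 3.01, 3.14, 3.14, 3.14].

### API

Orientations are given as a unit quaternion [x, y, z, w].
In Python, from station import env, set_gripper, viewer, workorder gives the robot as it stands. Calls block until the motion is done:
- env.reach(position, orientation): joint-space move of the TCP to a pose.
- env.move_l(position, rot=None, rate=150, f_stop=None): straight line of the TCP; rot=None keeps the orientation; rate is the mean speed in mm/s. With f_stop (N) it stops when the force on the tool has changed by that much, and returns True; else False.
- env.move_joints(angles): joint-space move.
- set_gripper(opening): finger opening in mm; the grip force is fixed at half the most; returns when the fingers have stopped.
- env.hold(seconds).
- env.ik(position, orientation): joint angles nearest the present ones, or None.
- env.read_state(): the state.
- viewer.camera(name): name is "scene" or "side" or "wrist"; returns the picture (420x560x3 uint8, blue, green, red); there is no depth.
- viewer.camera_params(name): a dict with "fx", "fy", "cx", "cy" (pixels), "pose" (4x4, takes a point from camera to world coordinates); the wrist camera has in their place "tool_from_camera" (4x4, takes a point from camera to tool coordinates, whose origin is the TCP and whose axes are the flange's). Camera axes: x right, y up, looking along -z (the intrinsics and any distortion apply to the point x, -y, -z); pixel columns grow to the right and rows downward; lengths in mm; the calibration is good to about 2 mm. The wrist camera is an equidistant fisheye: a pixel r from the principal point sees the ray r / f radians off the axis. A picture is of the moment at which its call begins: read the wrist's pose just before it. camera_params takes no time and is no camera call.
A pose or a line that the arm cannot do raises env.IKError and nothing moves.
- workorder.sign_off(): hands the job in, once; it reports no verdict.
The state is a dict: "time_s": time; "qpos": joint angles; "dq": joint speeds; "tau": joint torques, N m; "tool_pos": TCP position; "orientation": TCP orientation; "force": force on the tool from outside, world axes, zero at the start; "wrist_torque": the same for the moment, N m; "width": finger opening in mm.
Only numpy, scipy, OpenCV 4.12 (cv2) and the standard library are available. Lean on these libraries where they do the work, as an engineer would, in place of code of your own. Each camera call takes 0.05 s, during which the arm holds its last target. There are 200 camera calls.

## Working session

There is one attempt and no reset: what is moved stays moved. The work goes in short steps, each a Python script; the robot and the scene stay as the last script left them, time stands still between calls to the robot, and variables do not carry over. Pictures are saved under pics/ and viewed, about 12 in all and at most 16, crops included, and the job is handed in when it is done.

```bash
ls; mkdir -p pics
python3 - <<'E'
from station import env, viewer
import cv2
for n in ("scene","side","wrist"):
    cv2.imwrite(f"pics/{n}0.png", viewer.camera(n)); p=viewer.camera_params(n)
    print(n,{k:(v.round(3).tolist() if hasattr(v,'round') and hasattr(v,'tolist') else v) for k,v in p.items()})
s=env.read_state(); print(s["time_s"],s["tool_pos"],s["orientation"],s["width"])
E
```

```text
pics
scene {'fx': 407.75009381987, 'fy': 407.75009381987, 'cx': 281.79180931711863, 'cy': 203.58466285720593, 'pose': [[0.541, -0.673, 0.504, 990.326], [0.841, 0.431, -0.328, -234.457], [0.004, 0.602, 0.799, 796.372], [0.0, 0.0, 0.0, 1.0]]}
side {'fx': 503.64400179175664, 'fy': 503.64400179175664, 'cx': 276.2805222512067, 'cy': 203.54076851835208, 'pose': [[0.905, 0.306, -0.294, 136.935], [-0.424, 0.628, -0.653, -730.863], [-0.016, 0.716, 0.698, 881.016], [0.0, 0.0, 0.0, 1.0]]}
wrist {'fx': 325.19226210127806, 'fy': 325.19226210127806, 'cx': 276.0374892838053, 'cy': 208.25802111705062, 'tool_from_camera': [[-0.0, 0.964, 0.267, 73.221], [1.0, 0.0, -0.001, 0.236], [-0.001, 0.267, -0.964, -80.971], [0.0, 0.0, 0.0, 1.0]]}
0.15 [215.81689251 586.18896465 302.0790229 ] [ 1.75491916e-01  9.84480691e-01 -5.85264802e-04 -1.16156823e-04] 87.50228316551232
```

View pics/scene0.png

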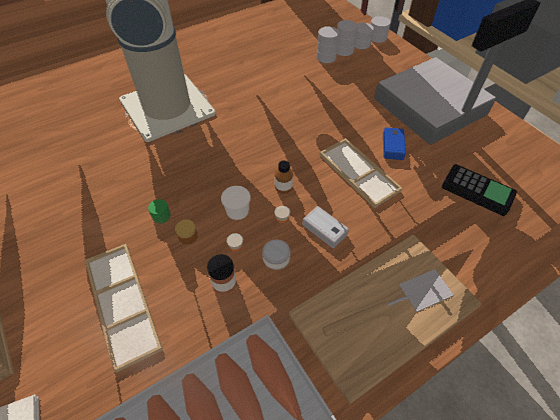

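View pics/wrist0.png

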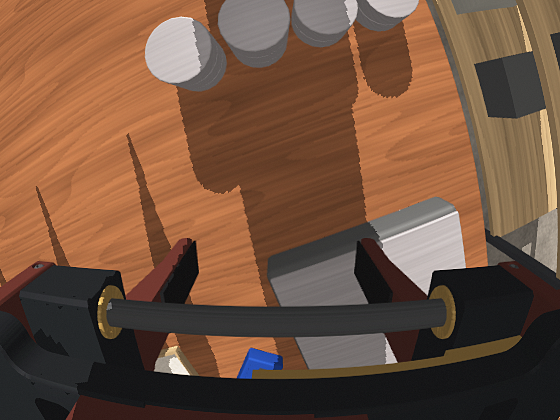

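View pics/side0.png

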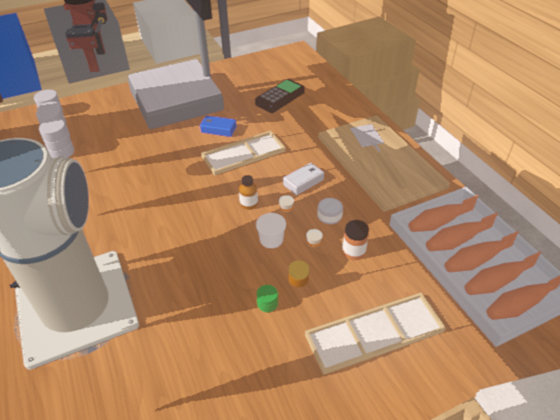

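The scene view shows the bottle (284,175), tall jar (222,272), round tin (276,254), flat tin (326,226), roe jar (186,231) and tub (236,202). The three-tray is around (122,305) and the two-tray around (360,172). There are two decoy pairs:
- **Jars:** brown with a brass lid at (186,231) against green at (159,211). Brown fits.
- **Tins:** steel at (326,226) against blue at (394,143). Steel fits.

The wrist view shows only the cups, a scanner and the blue tin. The side view agrees with this layout. Next I'll enlarge crops to confirm.

Run:
```python
import cv2
a=cv2.imread("pics/scene0.png")[130:375,80:410]; b=cv2.imread("pics/side0.png")[105:375,190:450]
cv2.imwrite("pics/sc_crop.png",cv2.resize(a,None,fx=2.4,fy=2.4,interpolation=cv2.INTER_CUBIC))
cv2.imwrite("pics/si_crop.png",cv2.resize(b,None,fx=2.2,fy=2.2,interpolation=cv2.INTER_CUBIC))
```

```text
(no output)
```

View pics/sc_crop.png

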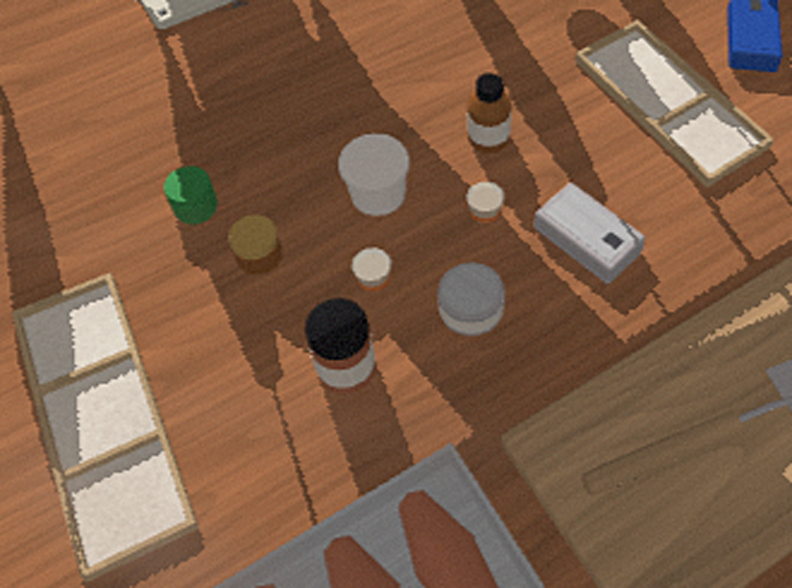

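View pics/si_crop.png

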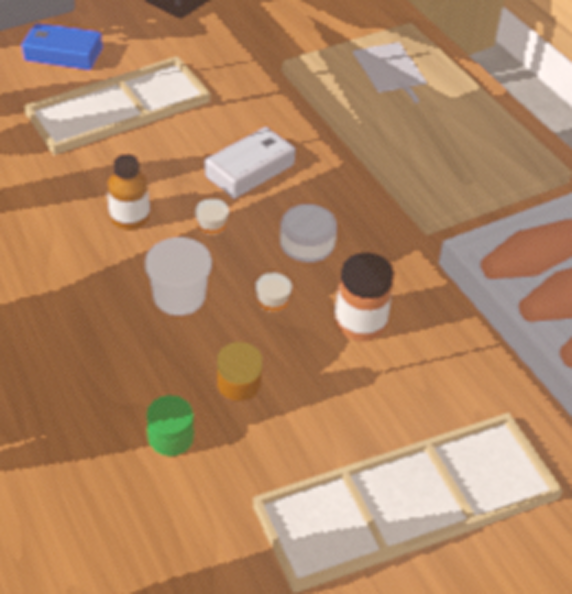

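The crops confirm the picks: the roe jar is brown with a brass lid at crop (253,237) and the flat tin is silver at crop (590,225). The green jar and the blue tin are the decoys. Next I cast rays.

```bash
cat > h.py <<'E'
import numpy as np, cv2
from station import env, set_gripper, viewer, workorder
from scipy.spatial.transform import Rotation as R
def cast(n,uv,z):
    p=viewer.camera_params(n); u,v=uv
    d=p["pose"][:3,:3]@np.array([(u-p["cx"])/p["fx"],-(v-p["cy"])/p["fy"],-1.]); o=p["pose"][:3,3]
    return (o+d*(z-o[2])/d[2])[:2]
def down(a):  # tool z down, jaw direction (tool y) at world angle a
    y=np.array([np.cos(a),np.sin(a),0]); z=np.array([0,0,-1.]); return R.from_matrix(np.c_[np.cross(y,z),y,z]).as_quat()
def wcast(uv,z,s):  # wrist fisheye pixel onto plane z
    p=viewer.camera_params("wrist"); d=np.array([uv[0]-p["cx"],uv[1]-p["cy"]]); r=np.hypot(*d); th=r/p["fx"]
    c=np.array([np.sin(th)*d[0]/r,-np.sin(th)*d[1]/r,-np.cos(th)])
    T=np.asarray(p["tool_from_camera"]); Rw=R.from_quat(s["orientation"]).as_matrix()
    o=Rw@T[:3,3]+np.array(s["tool_pos"]); d=Rw@T[:3,:3]@c
    return (o+d*(z-o[2])/d[2])[:2]
E
python3 - <<'E'
from h import *
S=lambda p:(p[0]/2.4+80,p[1]/2.4+130)
D=lambda p:(p[0]/2.2+190,p[1]/2.2+105)
P={"bottle":(85,(490,82),(126,163)),"jar":(80,(337,326),(367,275)),"rtin":(32,(471,292),(308,224)),"roe":(40,(253,237),(240,363)),"tub":(55,(374,163),(179,264)),"pot1":(26,(485,196),(212,211)),"pot2":(26,(371,265),(274,288))}
for k,(z,a,b) in P.items(): print(k,cast("scene",S(a),z).round(),cast("side",D(b),z).round())
Q={"ftin":(28,[(571,185),(642,238),(607,265),(536,216)],[(206,158),(263,129),(295,153),(234,183)]),
"three":(14,[(110,276),(13,313),(87,575),(194,523)],[(511,416),(560,487),(297,580),(254,500)]),
"two":(14,[(639,22),(577,57),(708,182),(770,138)],[(180,61),(211,97),(54,147),(27,108)])}
for k,(z,a,b) in Q.items():
  for n,f,pts in (("scene",S,a),("side",D,b)):
    c=np.array([cast(n,f(p),z) for p in pts],np.float32); print(k,n,c.round().tolist(),c.mean(0).round(1))
    L=[c[(i+1)%4]-c[i] for i in range(4)]; l=L[0]-L[2]; m=L[1]-L[3]; l=l if np.hypot(*l)>np.hypot(*m) else m
    print("   long dir",np.arctan2(l[1],l[0]).round(3),[np.hypot(*x).round() for x in L])
# two-tray divider end pts
print("div2",cast("scene",S((650,121)),14),cast("scene",S((705,93)),14),cast("side",D((125,84)),14))
E
```

```text
bottle [446. 125.] [445. 119.]
jar [ 602. -125.] [ 595. -132.]
rtin [610.  -1.] [605.  -4.]
roe [ 456. -142.] [ 449. -147.]
tub [452. -10.] [445. -16.]
pot1 [524.  70.] [523.  66.]
pot2 [533. -61.] [530. -65.]
ftin scene [[559.0, 147.0], [646.0, 167.0], [652.0, 121.0], [571.0, 97.0]] [607.1 133. ]
   long dir 0.257 [np.float32(89.0), np.float32(46.0), np.float32(84.0), np.float32(51.0)]
ftin side [[555.0, 147.0], [639.0, 164.0], [652.0, 109.0], [565.0, 94.0]] [602.4 128.8]
   long dir 0.186 [np.float32(86.0), np.float32(57.0), np.float32(89.0), np.float32(54.0)]
three scene [[406.0, -268.0], [396.0, -356.0], [653.0, -376.0], [661.0, -291.0]] [ 529.1 -322.8]
   long dir -0.084 [np.float32(88.0), np.float32(258.0), np.float32(85.0), np.float32(256.0)]
three side [[660.0, -296.0], [652.0, -377.0], [398.0, -354.0], [400.0, -271.0]] [ 527.5 -324.7]
   long dir 3.048 [np.float32(82.0), np.float32(255.0), np.float32(83.0), np.float32(260.0)]
two scene [[406.0, 354.0], [413.0, 262.0], [622.0, 271.0], [613.0, 362.0]] [513.6 312.5]
   long dir 0.041 [np.float32(92.0), np.float32(210.0), np.float32(92.0), np.float32(207.0)]
two side [[614.0, 350.0], [618.0, 264.0], [406.0, 260.0], [402.0, 345.0]] [509.9 304.7]
   long dir -3.123 [np.float32(86.0), np.float32(211.0), np.float32(86.0), np.float32(213.0)]
div2 [528.52987761 272.32070693] [529.46651913 346.57482437] [530.62716047 336.31099368]
```

Run:
```python
from h import *
S=lambda p:(p[0]/2.4+80,p[1]/2.4+130)
D=lambda p:(p[0]/2.2+190,p[1]/2.2+105)
print("green",cast("scene",S((190,183)),40),cast("side",D((171,415)),40),"scanner",cast("scene",(378,95),30),cast("scene",(433,139),0),cast("side",(222,97),30),"blue",cast("scene",(394,140),28))
env.reach([605,131,250],down(np.pi/2+.22)); 
s=env.read_state(); print(s["time_s"],s["tool_pos"],s["qpos"])
im=viewer.camera("wrist"); cv2.imwrite("pics/w1.png",im)
np.save("w1.npy",np.r_[s["tool_pos"],s["orientation"]])
```

```text
green [ 366.64689708 -166.38042705] [ 364.7251787  -173.25632268] scanner [322.37490785 535.96778975] [525.08358227 568.58379105] [544.65108014 566.65312739] blue [487.89018112 449.42094727]
2.3083 [604.87053191 131.71400109 250.08171836] [ 1.95133796e-01  4.76201687e-01  1.68167431e+00  1.63386129e-04
  9.83621685e-01 -1.59642425e+00]
```

View pics/w1.png

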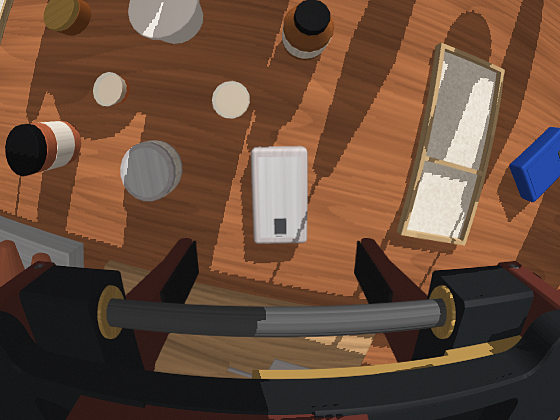

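The wrist view shows the flat tin at (280,195), squared to the jaws. The round tin is at (150,170), the jar lid at (26,149), the bottle cap at (312,17) and the two-tray's rim around (455,145). I'll measure them from this view.

Run:
```python
from h import *
w=np.load("w1.npy"); s={"tool_pos":w[:3],"orientation":w[3:]}
for n,z,p in [("bottle",85,(312,17)),("rtin",32,(148,170)),("jar",80,(26,150)),("pot1",26,(231,99)),("pot2",26,(108,89))]: print(n,wcast(p,z,s).round(1))
for n,z,P in [("ftin",28,[(253,149),(306,148),(307,242),(255,242)]),("two",14,[(441,45),(503,70),(465,243),(401,234)])]:
    c=np.array([wcast(p,z,s) for p in P]); l=c[3]+c[2]-c[0]-c[1]; print(n,c.round().tolist(),c.mean(0).round(1),np.arctan2(l[1],l[0]).round(3),np.hypot(*l)/2)
```

```text
bottle [448. 125.]
rtin [603.8   3.9]
jar [ 597.2 -115.7]
pot1 [522.4  71.1]
pot2 [531.2 -57.9]
ftin [[564.0, 101.0], [552.0, 149.0], [643.0, 173.0], [654.0, 122.0]] [603.5 136.3] 0.239 92.89971231584713
two [[408.0, 266.0], [402.0, 353.0], [612.0, 364.0], [618.0, 275.0]] [509.9 314.6] 0.049 210.2135554142528
```

```bash
cat >> h.py <<'E'
TA=env.tips_ahead; ZC=225
def run(name,src,a,dst,b,h,w,opening=88):
    """pick at src with jaw angle a, place at dst with jaw angle b; tips h above the thing's underside; w its width"""
    set_gripper(opening)
    env.reach([*src,ZC],down(a)); env.move_l([*src,TA+h+25],rate=300)
    print(name,"down stop",env.move_l([*src,TA+h],rate=60,f_stop=20))
    set_gripper(w-12); g=env.read_state()["width"]
    env.move_l([*src,ZC],rate=250)
    print("width",g,env.read_state()["width"])
    if abs(env.read_state()["width"]-w)>6: raise SystemExit("grasp doubtful")
    env.reach([*dst,ZC],down(b)); env.move_l([*dst,TA+h+24],rate=250)
    print("place stop",env.move_l([*dst,TA+h+4.5],rate=40,f_stop=12),env.read_state()["tool_pos"][2]-TA-h)
    set_gripper(w+12); env.move_l([*dst,ZC],rate=300)
    print("t",env.read_state()["time_s"])
E
python3 - <<'E'
from h import *
c=np.array([512,310.5]); x=np.array([np.cos(.04),np.sin(.04)])
run("ftin",(604,134),np.pi/2+.23,c-42.5*x,np.pi/2+.04,13,54)
cv2.imwrite("pics/s2.png",cv2.resize(viewer.camera("scene")[100:300,200:420],None,fx=2.5,fy=2.5))
E
```

```text
ftin down stop False
width 53.769240620327984 53.97607311433773
place stop False 4.360964007974559
t 8.3083
```

View pics/s2.png

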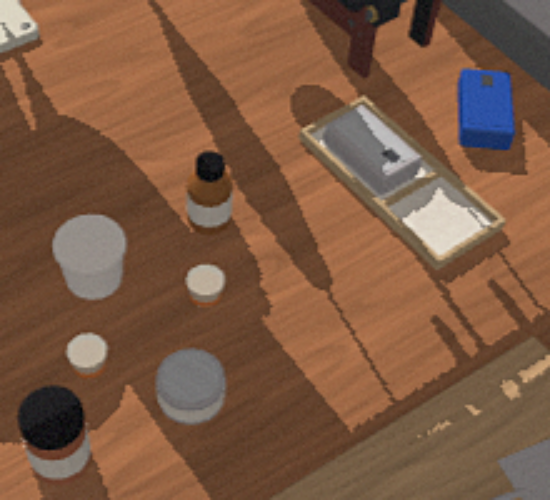

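The tin lies in the long compartment at crop (372,150), flat. I'll do the roe jar and tall jar next.

Run:
```python
from h import *
H=np.pi/2
c=np.array([512,310.5]); x=np.array([np.cos(.04),np.sin(.04)])
run("roe",(454,-143),H,c+62.5*x,H+.04,15,44,72)
c=np.array([528.5,-323]); x=np.array([np.cos(.088),-np.sin(.088)])
run("jar",(599,-122),H,c+85*x,H-.088,20,52)
cv2.imwrite("pics/s3.png",cv2.resize(viewer.camera("scene")[125:375,80:410],None,fx=2.4,fy=2.4))
```

```text
roe down stop False
width 43.424881004949064 43.613085036697576
place stop False 4.2858163727595695
t 16.5833
jar down stop False
width 51.822730553545156 51.82063276439436
place stop False 4.336387982498394
t 24.225
```

View pics/s3.png

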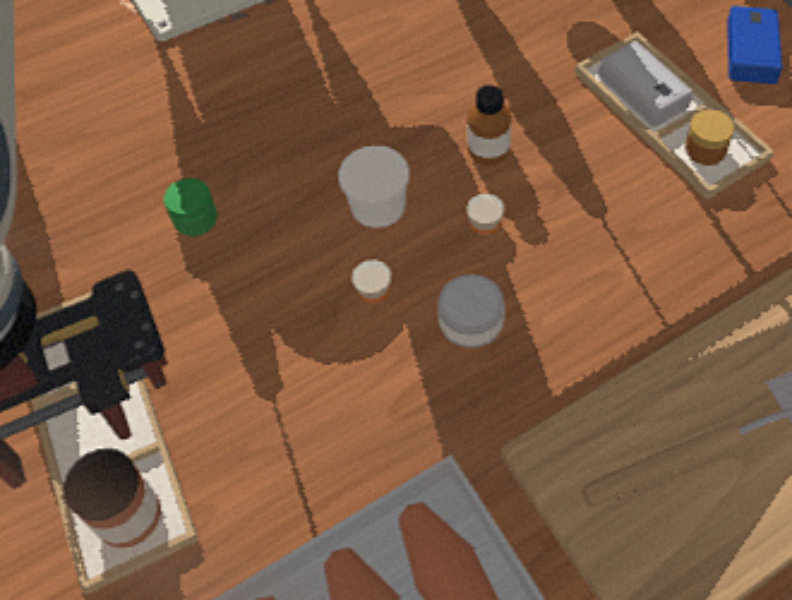

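The roe jar stands in the short compartment at (710,138), and the jar is in the far end of the three-tray at (112,498). The round tin and bottle are next.

Run:
```python
from h import *
H=np.pi/2
c=np.array([528.5,-323]); x=np.array([np.cos(.088),-np.sin(.088)])
run("rtin",(606,1),H,c-85*x,H-.088,13,60)
run("bottle",(447,124),H,c,H-.088,14,44)
env.reach([480,-250,330],down(H-.088))
s=env.read_state(); np.save("w4.npy",np.r_[s["tool_pos"],s["orientation"]]); cv2.imwrite("pics/w4.png",viewer.camera("wrist"))
env.reach([420,100,350],down(H))
cv2.imwrite("pics/sc4.png",viewer.camera("scene")); cv2.imwrite("pics/si4.png",viewer.camera("side"))
a=cv2.imread("pics/sc4.png"); b=cv2.imread("pics/si4.png")
cv2.imwrite("pics/f4.png",np.hstack([cv2.resize(a[230:380,70:200],None,fx=3,fy=3),cv2.resize(b[270:390,295:455],(400,300)) if 0 else cv2.copyMakeBorder(cv2.resize(b[265:380,295:445],None,fx=2.6,fy=2.6),0,151,0,0,0)]))
print(s["time_s"])
```

```text
rtin down stop False
width 59.659317730733136 59.235800442404035
place stop False 4.346847437833901
t 31.975
bottle down stop False
width 44.00824499205106 43.59893130707245
place stop False 4.33907289392117
t 40.45
41.0583
```

View pics/f4.png

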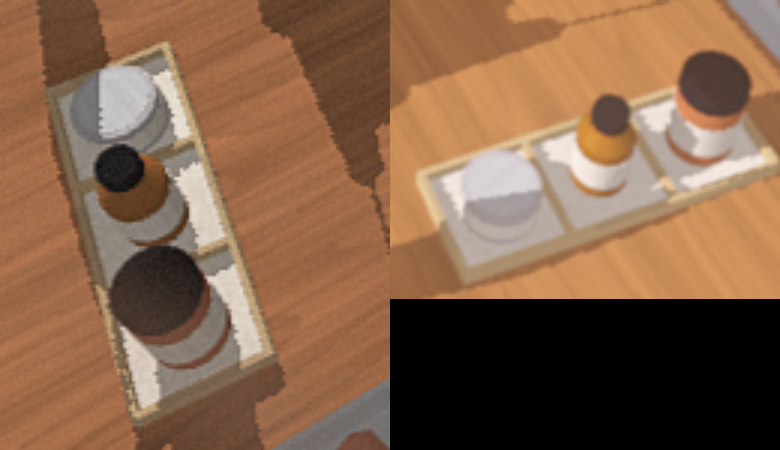

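View pics/si4.png

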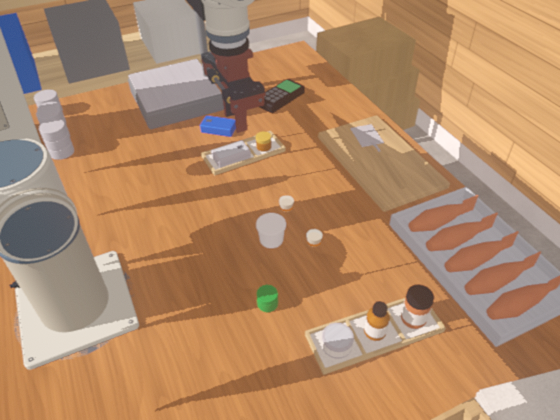

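View pics/w4.png

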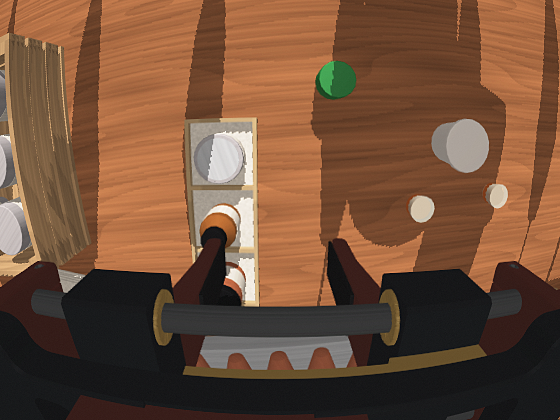

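The three goods stand in the three-tray: tin, bottle, jar from the near end. The tub is undisturbed at side (271,230). I'll quantify the offsets and look closely at the two-tray.

Run:
```python
from h import *
def rep(cam,f,cor,items):
    c=np.array([cast(cam,f(p),14) for p in cor]); # corners: A(near,+y) B(near,-y) C(far,-y)
    o=(c[0]+c[2])/2; x=c[2]-c[1]; x/=np.hypot(*x); y=np.array([-x[1],x[0]])
    print(cam,"centre",o.round(1))
    for n,z,p in items:
        d=cast(cam,f(p),z)-o; print("  ",n,(d@x).round(1),(d@y).round(1))
rep("scene",lambda p:(p[0]/3+70,p[1]/3+230),[(168,43),(50,90),(136,412)],[("tin",36,(122,98)),("bottle",89,(121,166)),("jar",84,(160,290))])
rep("side",lambda p:((p[0]-390)/2.6+295,p[1]/2.6+265),[(420,173),(466,272),(778,150)][:0] or [(420,173),(466,272),(778,153)],[("tin",36,(502,187)),("bottle",89,(611,108)),("jar",84,(714,80))])
print("tub",cast("side",(270.5,225),55),cast("scene",(235.8,198),55))
a=cv2.imread("pics/sc4.png")[135:210,315:405]; b=cv2.imread("pics/si4.png")[125:180,195:293]
b=cv2.resize(b,None,fx=4,fy=4,interpolation=cv2.INTER_CUBIC); a=cv2.resize(a,None,fx=4,fy=4,interpolation=cv2.INTER_CUBIC)
b=cv2.copyMakeBorder(b,0,a.shape[0]-b.shape[0],0,0,0); cv2.imwrite("pics/g4.png",np.hstack([a,b])); print(a.shape)
```

```text
scene centre [ 526.6 -321.6]
   tin -80.3 5.2
   bottle 4.9 1.7
   jar 92.7 2.1
side centre [ 529.1 -321.6]
   tin -84.6 -2.3
   bottle -1.9 -1.2
   jar 82.0 -5.1
tub [443.59271187 -15.63400949] [451.6914478  -10.35241864]
(300, 360, 3)
```

View pics/g4.png

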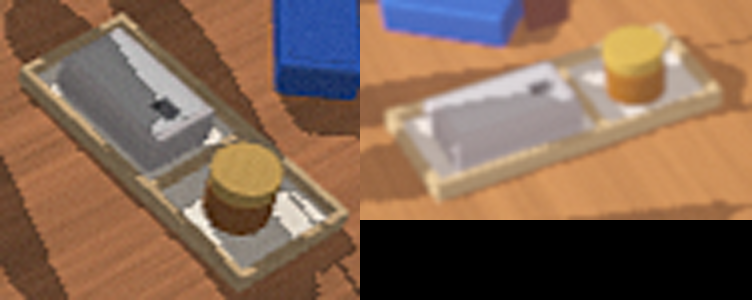

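The three-tray offsets are within about 8 mm in both views. The roe jar stands clear of the walls, but the flat tin sits near the divider at crop (150,175). One look from above will settle that.

Run:
```python
from h import *
env.reach([585,305,300],down(np.pi/2+.04)); s=env.read_state(); np.save("w5.npy",np.r_[s["tool_pos"],s["orientation"]])
im=viewer.camera("wrist"); cv2.imwrite("pics/w5.png",im); cv2.imwrite("pics/w5c.png",cv2.resize(im[20:270,190:390],None,fx=2.4,fy=2.4,interpolation=cv2.INTER_CUBIC))
```

```text
(no output)
```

View pics/w5c.png

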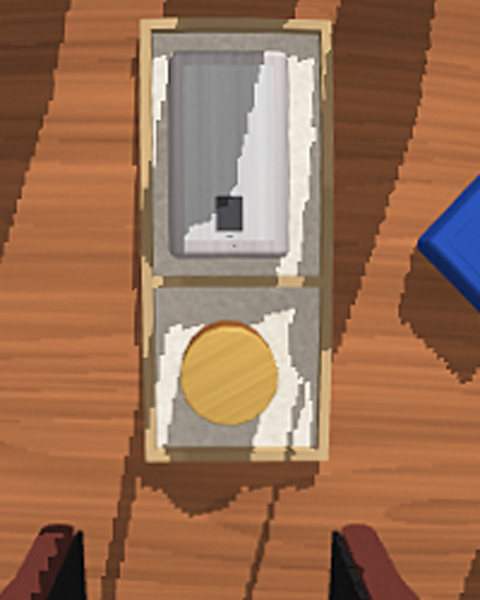

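The view from above shows the tin at (229,155), flat and centred with floor visible on all sides. The roe jar is centred at (229,372), and the arm touches nothing. I'm handing the job in.

Run:
```python
from h import *
workorder.sign_off(); print(env.read_state()["time_s"])
```

```text
the job is handed in; nothing more can be done
the job is handed in; nothing more can be done
```

Both orders are made up and handed in. I signed off soon after 41 s on the robot's clock, well inside the 112 s limit; sign-off gives no verdict.

- **Three-tray:** the round tin is in the near end, the sauce bottle in the middle and the tall jar in the far end. From the scene and side cameras, their centres measured within about 8 mm of the compartment centres. The two cameras disagreed by up to about 11 mm, in line with earlier differences between the views. All three look upright in both views.
- **Two-tray:** the flat tin lies flat in the long compartment, along the tray, and the roe jar stands in the short one. I checked this from above with the wrist camera, by eye rather than by measured offsets. Both look about centred, with floor visible all round.
- **Grasping and placing:** every grip width matched the object's size. No lowering move hit its contact limit, so nothing landed on a rim.
- **Tub and decoys:** the tub's measured position matches its starting one within a few millimetres, and it is upright. I never reached for the blue tin or the green jar, and the gripper was clear of everything at the end.

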